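# Fit the brake lever to the winch and set the brake

### The arm

A 7-joint arm with a two-finger parallel gripper is mounted at the origin on the work surface. World frame = base frame: x ahead of the robot, y to its left, z up, the work surface at z = 0. Lengths are in m, angles in rad, forces in N, time in s.
With the tool pointing down it reaches from about 0.425 to 0.95 m from the base axis. Payload 4.7 kg.
Tool frame: the origin (TCP) lies midway between the tips of the shut fingers; the grasp point (between the pads) lies arm.pinch_z behind it (arm.pinch_z is the distance from the TCP to the grasp point, in m); z points along the fingers, y is the direction in which the jaws open and shut (so a half turn about z gives the same grasp; the last joint's range is limited). The gripper opens to 87 mm and grips with 3 to 60 N. Pads are 19 mm wide; open, the fingers measure 117 mm over their backs; the gripper's body (75 mm by 190 mm) begins 51 mm behind the grasp point.
Start: joints at [1.222, 0.469, -0.049, 1.532, 0.024, 1.141, -0.082], TCP at [0.212, -0.641, 0.223] pointing down, gripper open.
Joint ranges: [-2.59, 2.59], [-0.33, 1.99], [-1.39, 1.29], [0.1, 2.45], [-1.04, 4.18], [0.21, 1.99], [-2.66, 2.66]. Speed limits (rad/s): [2.57, 2.57, 3.14, 3.14, 3.14, 3.14, 3.14].

### API

Orientations are given as a unit quaternion [x, y, z, w].
In Python, from cell import arm, optics, finish_job gives the robot as it stands.
- The arm moves only by the shell command python3 -m handwheel 'ROWS' [FORCE]. ROWS is text: rows parted by semicolons, each of 5 numbers parted by spaces: the shift along the tool's x, y, z in mm, then the turn about the tool's z in rad, then the closure, from -1 (fully open) to 1 (shut). A call has exactly 8 rows; each row is the pose to reach, as a shift and turn from the pose commanded when the call began, along the tool's axes at that moment; what a row does not reach only later rows make up. A row lasts 1/8 s, in which the tool goes at most 62.5 mm and 10.7 degrees, less where a joint would pass 70% of its speed; a pose out of reach is approached as far as the arm can. A call with a gripper value outside its range is refused whole. The fingers move at their own pace and stop on an object; FORCE is the grip in N (left out, the last holds). Time passes only in rows, so rows that repeat a pose let the fingers close, or fill a call up. It gives the time, the measured TCP pose, the force and the opening at its end, in the units of the state.
- arm.observe(): the state, without advancing time (a new reading comes with each control period).
- optics.grab_frame(name): name is "scene" or "side" or "wrist"; returns a dict with "frame" (420x560x3 uint8, blue, green, red), "range_z" (420x560 float32, m along the optical axis (not along the pixel's ray), 0 where there is no reading), "camera_matrix" (3x3 intrinsics, pixels), "dist_coeffs" ([k1, k2, p1, p2, k3] as OpenCV has them; the pictures are not rectified), "xyz" and "attitude" of the camera in the world; the wrist camera has in their place "hand_eye" (4x4, takes a point from camera to tool coordinates, whose origin is the TCP and whose axes are the flange's). Camera axes: x right, y down, z forward; pixel columns grow to the right and rows downward; lengths in m; the calibration is good to about 2 mm. A picture is of the moment at which its call begins: read the wrist's pose just before it.
- finish_job(): hands the job in, once; it reports no verdict.
The state is a dict: "time_s": time; "q": joint angles; "qd": joint speeds; "tau": joint torques, N m; "eef_pos": TCP position; "ee_rot": TCP orientation; "ft_force": force on the tool from outside, world axes, zero at the start; "wrist_torque": the same for the moment, N m; "finger_gap": opening from 0.0 (shut) to 1.0 (fully open).
Only numpy, scipy, OpenCV 4.12 (cv2) and the standard library are available. Lean on these libraries where they do the work, as an engineer would, in place of code of your own. Each camera call takes 0.05 s, during which the arm holds its last target.

### The job

Fit the loose brake lever onto the upright splined shaft of the winch brake unit: feel gently for the one rotation at which it slips over the splines, without forcing it, and push it fully home onto the collar. Then swing the lever round until its arm rests against the stop lug, and let go. Leave the other things on the bench where they are.

Things in the scene. Friction and masses are not known exactly. Their poses are not given: they have to be found in the camera images.
- lever_hub (a point): Centre, half-way up, of the square hub of the loose steel brake lever (0.35 kg) lying flat on the bench. Hub 36 x 36 mm, 40 mm tall, sides parallel to x and y, splined bore through it along z (up). A flat arm 20 mm wide, 10 mm thick, level with the hub's underside, runs along +x to 132 mm from the bore axis; a black grip 22 mm thick stands on it at 120 mm, top 55 mm above the underside.
- lever: The same lever; origin on the bore axis at the hub's underside, same axes. The bore is 19.7 mm across between four slots that reach 13.9 mm from the axis; the slots towards -x, +y and -y are 7.6 mm wide, the one on the arm's side (+x) is 12.6 mm wide.
- winch: Winch brake unit fixed to the bench: grey housing 124 x 120 mm on a 170 x 140 mm foot, round cover at 70 mm height; origin on the bench under the shaft axis, z up. +x is where the lever's arm points when it rests against the stop lug (fixed block, x 78 to 100, y 10 to 26 mm, 92 mm high); the arm comes to it from the -y side, counter-clockwise seen from above.
- seat (a point): On the shaft axis, on top of the collar (48 mm across, 76 mm above the bench) where the hub must sit; axes of the winch unit, not turning with the shaft. Unindexed, the hub stands on the splines, 24 mm higher. Until it is home press with under 30 N, and do not heave on the stop (hub moment under 1.5 N m). The shaft turns stiffly (0.2 N m): it stays put under light tries and where it is left.
- spline_top (a point): On the shaft axis at the top of the splines, axes of the winch unit. Four splines reach 13 mm from the axis, three 5.6 mm wide, one 10.6; the lever fits one way only (wide slot on wide spline, 1 mm play a side, 4 degrees). Not measured: the wide spline starts 20 to 100 degrees clockwise, seen from above, of the unit's +x. A nose 12 mm high, tapering from 18.8 to 10 mm, tops the shaft.
- wrench: Bystander: open wrench lying on the bench.
- hammer: Bystander: hammer lying on the bench.
- screwdriver: Bystander: screwdriver lying on the bench.
- can: Bystander: paint can 90 mm in diameter, 110 mm tall; origin under its centre.
- jar: Bystander: jar 70 mm in diameter, 90 mm tall; origin under its centre.
- bearing: Bystander: steel bearing ring 52 mm in diameter, 14 mm tall, hole 26 mm; origin under its centre.
Things that resemble listed ones, but are neither listed nor needed, are in the scene too. What is shaped like the lever but purple is not meant.

How it is judged:
By the outcome, as a careful person would: the job done as asked, in the order asked, and still so for the second after the job is handed in, with the robot touching nothing.
It also fails if it takes over 72 s, if anything falls off the work surface, if the arm or the gripper's body presses on something with over 40 N, if the wrist force passes 120 N, or if a joint passes its speed limit or range.

## Working session

There is one attempt and no reset: what is moved stays moved. The work goes in short steps, Python scripts to look and compute and a shell command to move; the robot and the scene stay as the last step left them, time stands still between calls to the robot, and variables do not carry over. Pictures are saved under pics/ and viewed, and the job is handed in when it is done.

```bash
ls; mkdir -p pics; python3 - <<'E'
from cell import arm, optics
import cv2
s=arm.observe();print(s, arm.pinch_z)
for n in ["scene","side","wrist"]:
    f=optics.grab_frame(n);cv2.imwrite(f"pics/{n}0.png",f["frame"])
    import numpy as np
    np.savez(f"pics/{n}0.npz",**{k:v for k,v in f.items()})
    print(n,{k:np.round(v,3).tolist() for k,v in f.items() if k not in("frame","range_z")})
E
```

```text
pics
{'time_s': 0.0, 'q': array([ 1.22206801,  0.46943964, -0.0485891 ,  1.53373468,  0.02413581,
        1.14100144, -0.0823161 ]), 'qd': array([ 0.00031077, -0.00171713, -0.00022335, -0.00075511,  0.00256122,
        0.00051607, -0.00022186]), 'tau': array([-1.36512881e-03, -5.07981026e+01, -8.09653429e-02, -2.36156005e+01,
       -6.11653877e-02,  3.78793012e-02,  1.89815987e-04]), 'eef_pos': array([ 0.21202183, -0.64018059,  0.22148339]), 'ee_rot': array([ 9.87238381e-01,  1.59246298e-01, -2.13145224e-04, -9.75124290e-04]), 'ft_force': array([0.11562457, 0.1643493 , 0.48402489]), 'wrist_torque': array([0.00420457, 0.00734874, 0.01822406]), 'finger_gap': 0.998335330219615} 0.0187
scene {'camera_matrix': [[516.11, 0.0, 286.501], [0.0, 516.11, 210.699], [0.0, 0.0, 1.0]], 'dist_coeffs': [-0.013, 0.0, 0.0, 0.0, 0.0], 'xyz': [1.099, -0.629, 0.983], 'attitude': [0.872, 0.338, -0.135, -0.327]}
side {'camera_matrix': [[474.273, 0.0, 281.045], [0.0, 474.273, 209.449], [0.0, 0.0, 1.0]], 'dist_coeffs': [-0.131, 0.0, 0.0, 0.0, 0.0], 'xyz': [-0.189, 0.771, 0.95], 'attitude': [-0.316, 0.842, -0.408, 0.157]}
wrist {'camera_matrix': [[302.954, 0.0, 282.409], [0.0, 302.954, 207.324], [0.0, 0.0, 1.0]], 'dist_coeffs': [-0.017, 0.0, 0.0, 0.0, 0.0], 'hand_eye': [[-0.001, -0.952, -0.306, 0.085], [1.0, -0.001, 0.0, 0.0], [-0.0, -0.306, 0.952, -0.162], [0.0, 0.0, 0.0, 1.0]]}
```

View pics/scene0.png

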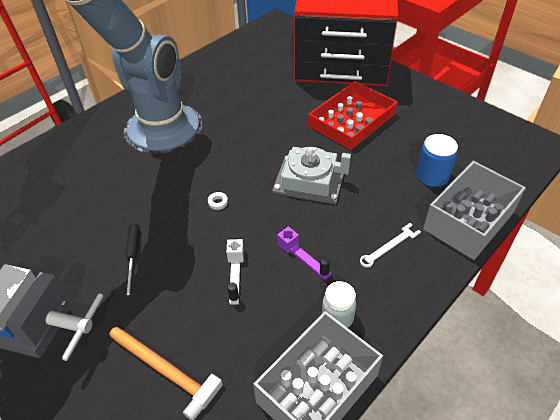

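View pics/side0.png

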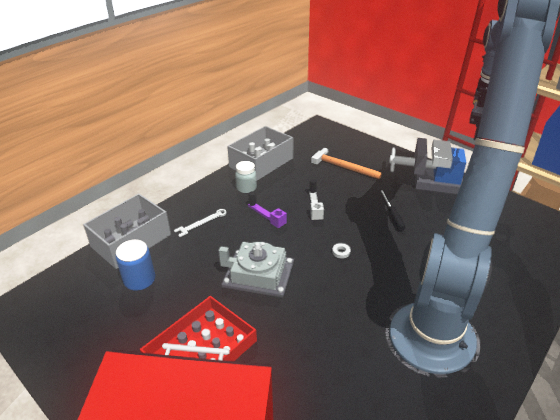

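View pics/wrist0.png

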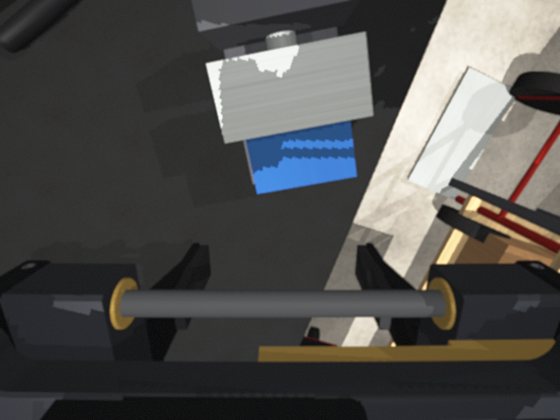

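The scene view shows the steel lever with its hub at about (235,247) and its black grip at (233,292). The purple decoy is at (288,238)–(325,268) and the winch at (312,170), with the lug at (346,160). Next I measure them.

```bash
cat > h.py <<'E'
import numpy as np, cv2
from scipy.spatial.transform import Rotation as R
def load(n):
    return dict(np.load(f"pics/{n}.npz"))
def grab(n,tag):
    from cell import arm,optics
    s=arm.observe(); f=optics.grab_frame(n)
    f={k:np.asarray(v) for k,v in f.items()}
    if n=="wrist":
        f["tp"]=s["eef_pos"]; f["tq"]=s["ee_rot"]
    cv2.imwrite(f"pics/{n}{tag}.png",f["frame"]); np.savez(f"pics/{n}{tag}.npz",**f); return f
def pose(f):
    if "xyz" in f: return R.from_quat(f["attitude"]).as_matrix(),f["xyz"]
    Rt=R.from_quat(f["tq"]).as_matrix(); H=f["hand_eye"]
    return Rt@H[:3,:3], Rt@H[:3,3]+f["tp"]
def rays(f,uv):
    uv=np.asarray(uv,float).reshape(-1,1,2)
    p=cv2.undistortPoints(uv,f["camera_matrix"],f["dist_coeffs"])[:,0]
    return np.c_[p,np.ones(len(p))]
def plane(f,uv,z):
    Rc,t=pose(f); d=rays(f,uv)@Rc.T
    return t+d*((z-t[2])/d[:,2])[:,None]
def cloud(f):
    h,w=f["range_z"].shape
    u,v=np.meshgrid(np.arange(w),np.arange(h))
    r=rays(f,np.c_[u.ravel(),v.ravel()])*f["range_z"].reshape(-1,1)
    Rc,t=pose(f); P=r@Rc.T+t
    P[f["range_z"].ravel()==0]=np.nan
    return P.reshape(h,w,3)
def proj(f,P):
    Rc,t=pose(f); r=(np.atleast_2d(P)-t)@Rc
    return cv2.projectPoints(r.reshape(-1,1,3),np.zeros(3),np.zeros(3),f["camera_matrix"],f["dist_coeffs"])[0][:,0]
def yaw(q):  # tool x axis heading, tool down
    m=R.from_quat(q).as_matrix(); return np.arctan2(m[1,0],m[0,0])
E
python3 - <<'E'
from h import *
for n in["scene0","side0"]:
    f=load(n);P=cloud(f)
    pts={"scene0":[(234,245),(235,265),(233,292),(310,158),(345,160),(400,200)],"side0":[(317,208),(313,190),(258,250),(224,256)]}[n]
    for u,v in pts: print(n,(u,v),P[v,u].round(3))
    im=f["frame"]
    x0,y0,x1,y1={"scene0":(200,130,370,310),"side0":(190,160,360,300)}[n]
    cv2.imwrite(f"pics/{n}z.png",cv2.resize(im[y0:y1,x0:x1],None,fx=4 if n=="side0" else 3.3,fy=4 if n=="side0" else 3.3,interpolation=2))
E
```

```text
scene0 (234, 245) [ 0.497 -0.177  0.024]
scene0 (235, 265) [ 0.533 -0.21   0.011]
scene0 (233, 292) [ 0.602 -0.277  0.048]
scene0 (310, 158) [0.479 0.113 0.088]
scene0 (345, 160) [0.546 0.171 0.083]
scene0 (400, 200) [ 0.692  0.225 -0.004]
side0 (317, 208) [ 0.518 -0.196  0.02 ]
side0 (313, 190) [ 0.586 -0.262  0.022]
side0 (258, 250) [0.465 0.128 0.098]
side0 (224, 256) [0.536 0.187 0.074]
```

View pics/scene0z.png

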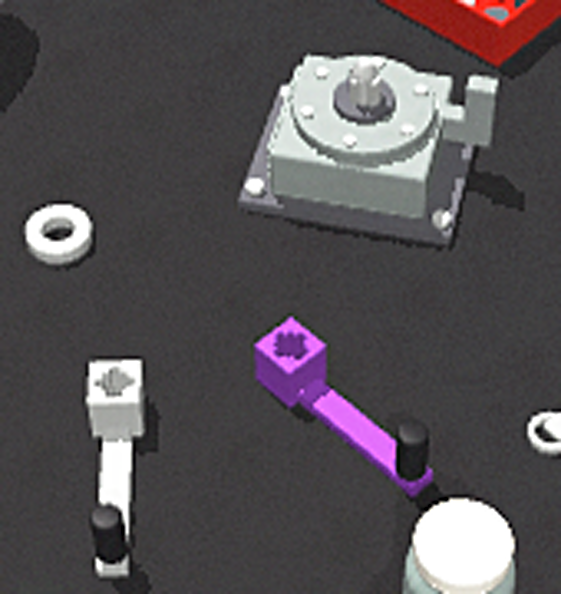

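View pics/side0z.png

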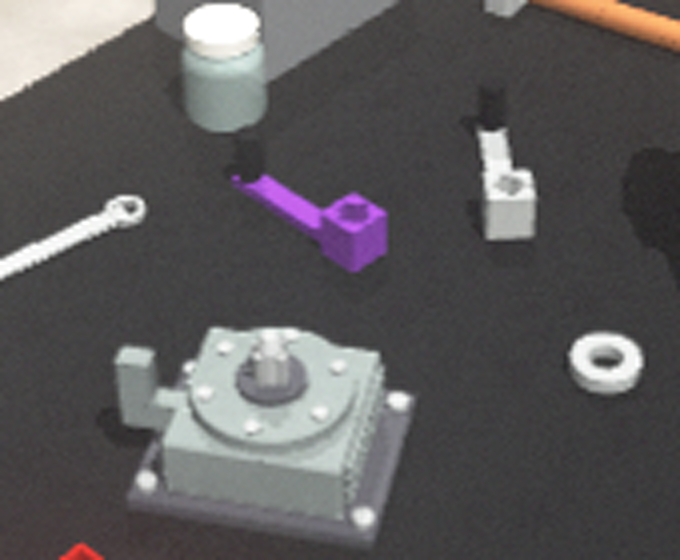

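```bash
python3 - <<'E'
from h import *
for n,roi in[("scene0",(215,225,260,310)),("side0",(300,170,335,225))]:
    f=load(n);P=cloud(f);im=f["frame"].astype(int)
    m=np.zeros(im.shape[:2],bool);x0,y0,x1,y1=roi;m[y0:y1,x0:x1]=1
    g=m&(im.min(2)>100)
    for nm,lo,hi in[("hubtop",.034,.046),("arm",.004,.016)]:
        k=g&(P[...,2]>lo)&(P[...,2]<hi); q=P[k]
        print(n,nm,k.sum(),q.mean(0).round(4), q[:,:2].min(0).round(3),q[:,:2].max(0).round(3))
    g=m&(im.max(2)<60)&(P[...,2]>.03); q=P[g];print(n,"grip",g.sum(),q.mean(0).round(4))
for n,roi in[("scene0",(270,135,360,205)),("side0",(215,230,300,295))]:
    f=load(n);P=cloud(f)
    x0,y0,x1,y1=roi;q=P[y0:y1,x0:x1].reshape(-1,3)
    for nm,lo,hi in[("cover",.066,.0725),("lug",.086,.096),("above",.097,.12)]:
        k=(q[:,2]>lo)&(q[:,2]<hi); a=q[k]
        print(n,nm,k.sum(),a.mean(0).round(4),np.median(a,0).round(4),a.min(0).round(3),a.max(0).round(3))
# yaw of housing: foot rect top via minAreaRect
E
```

```text
scene0 hubtop 161 [ 0.5089 -0.1852  0.0389] [ 0.485 -0.209] [ 0.532 -0.162]
scene0 arm 298 [ 0.5458 -0.2228  0.0096] [ 0.493 -0.285] [ 0.608 -0.173]
scene0 grip 75 [ 0.598  -0.2745  0.044 ]
side0 hubtop 85 [ 0.5071 -0.1814  0.039 ] [ 0.485 -0.206] [ 0.533 -0.158]
side0 arm 108 [ 0.5444 -0.2183  0.01  ] [ 0.485 -0.272] [ 0.596 -0.157]
side0 grip 39 [ 0.5892 -0.2619  0.042 ]
scene0 cover 742 [0.479  0.1176 0.0694] [0.4833 0.1144 0.0694] [0.416 0.065 0.066] [0.553 0.182 0.072]
scene0 lug 82 [0.5171 0.1548 0.0908] [0.5358 0.1731 0.0909] [0.458 0.109 0.086] [0.553 0.192 0.096]
scene0 above 60 [0.4745 0.1183 0.1042] [0.4746 0.1176 0.104 ] [0.457 0.106 0.097] [0.486 0.134 0.114]
side0 cover 641 [0.4673 0.1305 0.0699] [0.4624 0.1353 0.07  ] [0.415 0.067 0.066] [0.548 0.192 0.072]
side0 lug 81 [0.5129 0.1621 0.0911] [0.5334 0.1774 0.0916] [0.457 0.11  0.086] [0.553 0.193 0.096]
side0 above 56 [0.4695 0.126  0.1052] [0.469  0.1267 0.1041] [0.458 0.112 0.097] [0.485 0.137 0.115]
```

```bash
cat >> h.py <<'E'
def goto(xyz,heading_deg):
    from cell import arm
    s=arm.observe(); m=R.from_quat(s["ee_rot"]).as_matrix()
    d=m.T@(np.array(xyz)-s["eef_pos"])*1000
    h=np.degrees(yaw(s["ee_rot"])); t=-((heading_deg-h+180)%360-180)
    print("now",s["eef_pos"].round(4),"head",h.round(2),"tilt",(m[:2,2]).round(4),"shift mm",d.round(1),"turn rad",np.radians(t).round(4),"deg",round(t,2))
E
python3 - <<'E'
from h import *
h=np.radians(45);x=np.array([np.cos(h),np.sin(h)])
t=np.array([.509,-.184])-.05*x;print(t)
goto([*t,.20],45)
E
```

```text
[ 0.47364466 -0.21935534]
now [ 0.2121 -0.6403  0.2217] head 18.33 tilt [-0.0005  0.0014] shift mm [ 380.6 -317.3   22.2] turn rad -0.4655 deg -26.67
```

```bash
python3 -m handwheel '40 -33 0 -0.05 -1; 95 -80 0 -0.12 -1; 150 -125 5 -0.2 -1; 205 -170 8 -0.27 -1; 260 -215 12 -0.35 -1; 310 -260 16 -0.41 -1; 350 -292 20 -0.45 -1; 381 -317 22 -0.466 -1' 60; python3 - <<'E'
from h import *
f=grab("wrist","1"); goto([.4736,-.2194,.2],45)
E
```

```text
time_s: 1.15
eef_pos: [0.4711, -0.2242, 0.2009]
ee_rot: [0.924, 0.383, -0.0, 0.0]
ft_force: [1.3, 0.7, -0.1]
finger_gap: 1.002
now [ 0.4761 -0.2143  0.2009] head 45.8 tilt [0.0039 0.0059] shift mm [-5.4  1.7  0.9] turn rad 0.0139 deg 0.8
```

View pics/wrist1.png

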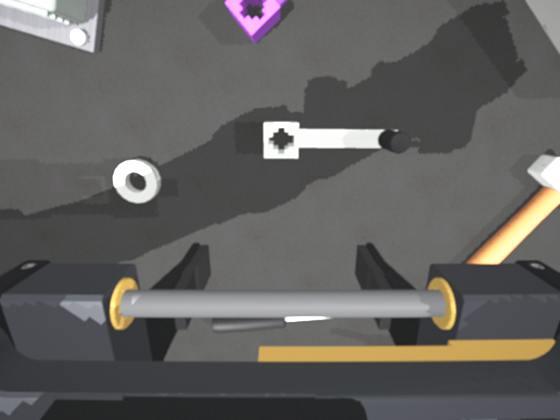

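The wrist view shows the steel lever with its hub at (281,139) and its arm running right to the grip at (397,141). The arm was still settling, so I take the picture again.

```bash
python3 - <<'E'
from h import *
for i in range(4): f=grab("wrist","1b")
goto([.4736,-.2194,.2],45)
f=load("wrist1b");im=f["frame"];P=cloud(f)
g=(im.min(2)>150)&(np.ptp(im.astype(int),axis=2)<25); roi=np.zeros_like(g);roi[100:180,240:420]=1
k=(g&roi&(P[...,2]>.032)&(P[...,2]<.048)).astype(np.uint8)
c=max(cv2.findContours(k,0,1)[0],key=cv2.contourArea)
r=cv2.minAreaRect(plane(f,c[:,0].astype(float),.04)[:,:2].astype(np.float32)*1000)
print("hub rect",r)
# arm 
k=(g&roi&(P[...,2]>.003)&(P[...,2]<.018)).astype(np.uint8); c=max(cv2.findContours(k,0,1)[0],key=cv2.contourArea)
a=plane(f,c[:,0].astype(float),.01)[:,:2].astype(np.float32)*1000
print("arm",cv2.minAreaRect(a), a.mean(0))
d=roi&(im.max(2)<70)&(P[...,2]>.04); print("grip",P[d].mean(0),d.sum(), np.argwhere(d).mean(0))
E
```

```text
now [ 0.4701 -0.2264  0.2007] head 45.02 tilt [-0.0008 -0.0004] shift mm [ 7.4 -2.5  0.7] turn rad 0.0003 deg 0.02
hub rect ((508.681640625, -185.0767364501953), (35.92414093017578, 35.989402770996094), 45.155372619628906)
arm ((556.3380737304688, -233.59181213378906), (20.168201446533203, 95.29298400878906), 45.25167465209961) [ 556.14026 -232.86926]
grip [ 0.58883141 -0.26719454  0.05158764] 213 [142.7370892  394.15023474]
```

```bash
python3 - <<'E'
from h import *
goto([.437,.087,.16],45)
E
```

```text
now [ 0.4701 -0.2264  0.2007] head 45.02 tilt [-0.0008 -0.0004] shift mm [ 198.3 -244.9   40.6] turn rad 0.0003 deg 0.02
```

```bash
python3 -m handwheel '30 -37 0 0 -1; 70 -86 5 0 -1; 110 -136 15 0 -1; 150 -185 25 0 -1; 180 -222 35 0 -1; 198 -245 41 0 -1; 198 -245 41 0 -1; 198 -245 41 0 -1'; python3 - <<'E'
from h import *
f=grab("wrist","2"); goto([.437,.087,.16],45)
f=grab("wrist","2"); goto([.437,.087,.16],45)
im=f["frame"][60:260,180:400]; cv2.imwrite("pics/w2z.png",cv2.resize(im,None,fx=3,fy=3,interpolation=2))
E
```

```text
time_s: 2.4
eef_pos: [0.4376, 0.0851, 0.1599]
ee_rot: [0.924, 0.381, -0.0, 0.0]
ft_force: [-0.1, 0.5, 0.3]
finger_gap: 1.0
now [0.4377 0.085  0.16  ] head 44.79 tilt [ 0.0003 -0.0009] shift mm [ 0.9 -1.9  0. ] turn rad -0.0037 deg -0.21
now [0.4377 0.0852 0.16  ] head 44.8 tilt [ 0.0003 -0.0007] shift mm [ 0.8 -1.7  0. ] turn rad -0.0036 deg -0.2
```

View pics/wrist2.png

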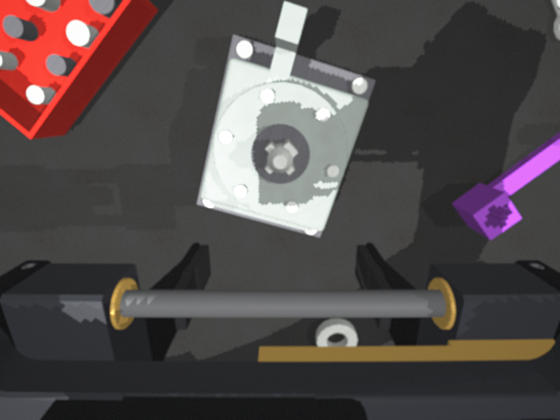

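View pics/w2z.png

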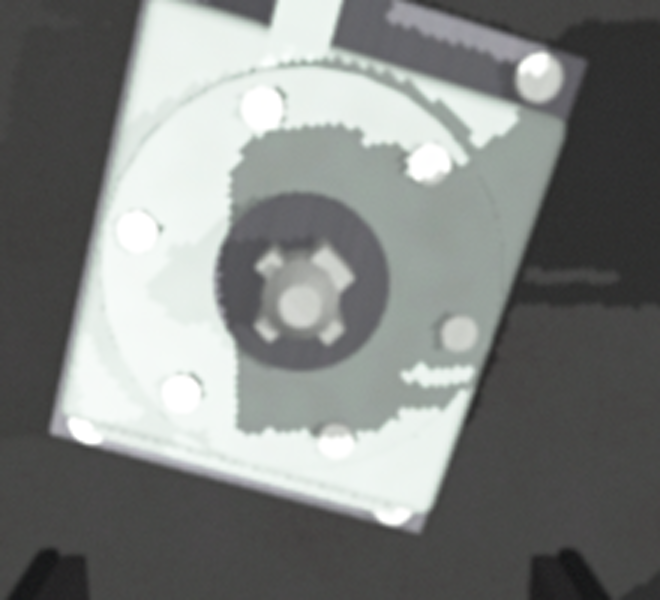

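The zoom shows the spline cross clearly. The wide spline is at upper right, zoom (332,265), and the narrow ones are at (268,262), (266,330) and (329,332). The collar circle is centred at (303,281).

```bash
python3 - <<'E'
from h import *
f=load("wrist2");P=cloud(f)
Z=lambda a:np.array(a,float)/3+[180,60]-1/3
s=plane(f,Z([(334,266),(269,261),(266,330),(329,331)]),.1)[:,:2]*1000
c=(s[0]+s[2])/2;c2=(s[1]+s[3])/2
print(s.round(1),c,c2); cc=(c+c2)/2
for p in s: print(np.degrees(np.arctan2(*(p-cc)[::-1])).round(1),np.hypot(*(p-cc)).round(1))
print("collar",plane(f,Z([(303,281)]),.076)*1000)
print("nose top",plane(f,Z([(300,306)]),.112)*1000)
im=f["frame"]
# collar dark ring contour
# housing bolts, lug, foot
q=P[0:240,180:400].reshape(-1,3)
k=(q[:,2]>.087)&(q[:,2]<.096)&(np.hypot(q[:,0]-.472,q[:,1]-.122)>.05);print("lug seen",k.sum(),q[k].mean(0).round(4) if k.any() else 0)
roi=np.zeros(im.shape[:2],bool);roi[20:245,190:385]=1
for lo,hi,z in[(.064,.075,.07),(.045,.062,None)]:
    k=(roi&(P[...,2]>lo)&(P[...,2]<hi)); print(lo,k.sum(),np.median(P[k],0).round(4))
    a=P[k][:,:2].astype(np.float32)*1000
    print(cv2.minAreaRect(a))
for n in["scene0","side0","wrist2"]:
    f=load(n);P=cloud(f);q=P.reshape(-1,3);d=np.hypot(q[:,0]-.5,q[:,1]-.145)
    k=(q[:,2]>.003)&(q[:,2]<.125)&(d<.16)&(np.hypot(q[:,0]-.472,q[:,1]-.122)<.115)
    print(n,cv2.minAreaRect(q[k&(q[:,2]<.03)][:,:2].astype(np.float32)*1000))
    k=k&(q[:,2]>.076)&(q[:,2]<.1)&(np.hypot(q[:,0]-.472,q[:,1]-.122)>.06);print("lug",k.sum(),cv2.minAreaRect(q[k][:,:2].astype(np.float32)*1000))
E
```

```text
[[483.7 121.1]
 [473.5 133.1]
 [460.8 121.9]
 [471.6 110.7]] [472.25714864 121.48530554] [472.54320041 121.86698739]
-3.1 11.3
84.6 11.4
178.9 11.6
-94.1 11.0
collar [[473.43388957 121.63689476  76.        ]]
nose top [[472.4420624  121.41921207 112.        ]]
lug seen 943 [0.5418 0.1796 0.0919]
0.064 11626 [0.4777 0.1267 0.0701]
((477.0162353515625, 133.27325439453125), (136.5393829345703, 111.58346557617188), 68.87666320800781)
0.045 6190 [0.4928 0.1354 0.0577]
((485.4736022949219, 128.49368286132812), (163.11349487304688, 120.3317642211914), 28.53801727294922)
scene0 ((480.01470947265625, 95.00267028808594), (216.80149841308594, 164.31399536132812), 17.165555953979492)
lug 78 ((541.1192016601562, 179.26705932617188), (21.694591522216797, 20.28495216369629), 25.58362579345703)
side0 ((464.1255798339844, 132.77783203125), (225.67034912109375, 201.20925903320312), 34.697078704833984)
lug 81 ((541.2691040039062, 182.4917449951172), (23.787311553955078, 20.113346099853516), 28.38322639465332)
wrist2 ((472.4495849609375, 121.32704162597656), (170.89431762695312, 140.95106506347656), 28.62996482849121)
lug 1021 ((541.96337890625, 179.68988037109375), (22.997360229492188, 16.185752868652344), 28.63239288330078)
```

```bash
python3 - <<'E'
from h import *
goto([.5087,-.1851,.12],44.8)
E
```

```text
now [0.4377 0.0852 0.16  ] head 44.8 tilt [ 0.0003 -0.0007] shift mm [-140.1  241.8   40.3] turn rad -0.0001 deg -0.0
```

```bash
python3 -m handwheel '-22 38 0 0 -1; -52 90 5 0 -1; -83 143 15 0 -1; -110 190 25 0 -1; -130 225 35 0 -1; -140 242 40 0 -1; -140 242 40 0 -1; -140 242 40 0 -1'; python3 - <<'E'
from h import *
goto([.5087,-.1851,.0135],44.8)
f=grab("wrist","3")
goto([.5087,-.1851,.0135],44.8)
E
```

```text
time_s: 3.5
eef_pos: [0.5094, -0.1809, 0.1203]
ee_rot: [0.923, 0.384, 0.0, -0.0]
ft_force: [1.6, 1.2, 0.2]
finger_gap: 0.999
now [ 0.5094 -0.1809  0.1203] head 45.15 tilt [0.0002 0.0008] shift mm [ -3.5   2.5 106.8] turn rad 0.0062 deg 0.35
now [ 0.5095 -0.1807  0.1205] head 45.19 tilt [0.0005 0.0005] shift mm [ -3.8   2.5 107. ] turn rad 0.0068 deg 0.39
```

View pics/wrist3.png

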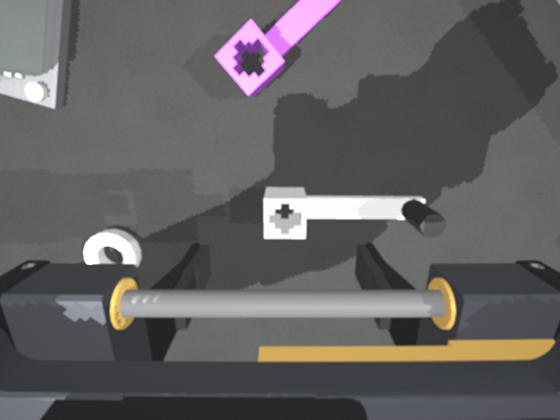

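The wrist view shows the hub at (285,215), centred between the open fingers, with the arm running right to the grip at (428,215). I re-measure it from this closer view.

```bash
python3 - <<'E'
from h import *
f=load("wrist3")
im=f["frame"];P=cloud(f)
g=(im.min(2)>120)&(np.ptp(im.astype(int),axis=2)<25); roi=np.zeros_like(g);roi[180:245,255:312]=1
k=(g&roi&(P[...,2]>.036)&(P[...,2]<.046)).astype(np.uint8)
c=max(cv2.findContours(k,0,1)[0],key=cv2.contourArea)
r=cv2.minAreaRect(plane(f,c[:,0].astype(float),.04)[:,:2].astype(np.float32)*1000)
print("hub rect",r)
goto([.5087,-.1851,.0135],44.8)
E
```

```text
hub rect ((509.0378112792969, -184.65777587890625), (37.030982971191406, 36.00627136230469), 45.09741973876953)
now [ 0.5095 -0.1807  0.1205] head 45.19 tilt [0.0005 0.0005] shift mm [ -3.8   2.5 107. ] turn rad 0.0068 deg 0.39
```

```bash
python3 -m handwheel '-3 2 15 0.005 -1; -3.5 2.5 45 0.005 -1; -3.5 2.5 75 0.005 -1; -3.5 2.5 95 0.005 -1; -3.5 2.5 100 0.005 -1; -3.5 2.5 100 0.005 -1; -3.5 2.5 100 0.005 -1; -3.5 2.5 100 0.005 -1'; python3 - <<'E'
from h import *
goto([.5089,-.1849,.0135],44.8)
E
```

```text
time_s: 4.55
eef_pos: [0.5093, -0.1872, 0.0208]
ee_rot: [0.925, 0.381, 0.001, 0.001]
ft_force: [-0.0, -0.5, 0.1]
finger_gap: 1.003
now [ 0.5093 -0.1872  0.0208] head 44.74 tilt [ 0.0016 -0.0006] shift mm [ 1.3 -1.9  7.3] turn rad -0.0011 deg -0.06
```

```bash
python3 -m handwheel '1 -1.5 4 0 -1; 1 -1.5 7 0 -1; 1 -1.5 7 0 -1; 1 -1.5 7 0 1; 1 -1.5 7 0 1; 1 -1.5 7 0 1; 1 -1.5 7 0 1; 1 -1.5 7 0 1' 60; python3 - <<'E'
from h import *
goto([.5089,-.1849,.0135],44.8)
from cell import arm
print(arm.observe()["wrist_torque"])
E
```

```text
time_s: 5.55
eef_pos: [0.5084, -0.1853, 0.013]
ee_rot: [0.925, 0.381, 0.0, 0.0]
ft_force: [0.6, 0.0, -0.3]
finger_gap: 0.513
now [ 0.5084 -0.1853  0.013 ] head 44.74 tilt [ 0.0001 -0.0001] shift mm [ 0.6  0.1 -0.5] turn rad -0.0011 deg -0.06
[ 0.04161415 -0.01736803  0.02062283]
```

```bash
python3 -m handwheel '0 0 0 0 1; 0 0 0 0 1; 0 0 0 0 1; 0 0 0 0 1; 0 0 -15 0 1; 0 0 -50 0 1; 0 0 -100 0 1; 0 0 -130 0 1' 60; python3 - <<'E'
from h import *
from cell import arm
f=grab("wrist","4");s=arm.observe()
goto([.4725,.1215,.16],86.6);print(s["wrist_torque"],s["ft_force"])
E
```

```text
time_s: 6.55
eef_pos: [0.5088, -0.1852, 0.1457]
ee_rot: [0.925, 0.381, 0.001, 0.001]
ft_force: [0.5, -0.1, -5.0]
finger_gap: 0.407
now [ 0.5109 -0.1858  0.149 ] head 44.74 tilt [ 0.0079 -0.003 ] shift mm [ 189.1 -245.2  -12.2] turn rad -0.7305 deg -41.86
[-0.05015517 -0.16440319 -0.00157185] [ 1.21010693 -0.02452432 -1.45662535]
```

View pics/wrist4.png

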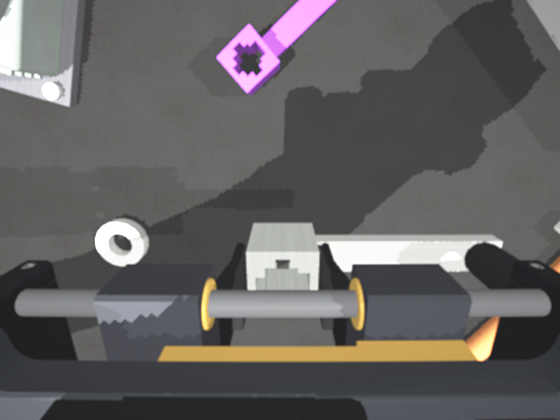

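```bash
python3 - <<'E'
from h import *
for i in range(2): f=grab("wrist","5")
goto([.4725,.1215,.16],86.6)
im=f["frame"];g=im.min(2)
cv2.imwrite("pics/w5z.png",cv2.resize(im[205:300,235:335],None,fx=6,fy=6,interpolation=2))
P=cloud(f);m=R.from_quat(f["tq"]).as_matrix();T=(P-f["tp"])@m
for v in range(212,262,4): print(v,T[v,[250,262,284,305,316]].round(4)[:, [0,2]].ravel())
E
```

```text
now [ 0.5089 -0.1855  0.1444] head 44.73 tilt [ 0.0029 -0.0013] shift mm [ 190.2 -243.7  -16.2] turn rad -0.7308 deg -41.87
212 [-0.0196  0.1452 -0.0198  0.1458 -0.0201  0.1467 -0.0195  0.1449 -0.0202
  0.1469]
216 [-0.0245  0.1462 -0.0251  0.1481 -0.0249  0.1472 -0.025   0.1474 -0.0251
  0.1478]
220 [-0.029   0.146  -0.0292  0.1465 -0.0292  0.1465 -0.0298  0.1482 -0.0293
  0.1466]
224 [-0.0343  0.1478  0.0183  0.0106  0.0183  0.0105  0.0179  0.0115 -0.0343
  0.1474]
228 [-0.0379  0.145   0.0179  0.0051  0.0183  0.004   0.0176  0.0056 -0.0386
  0.1466]
232 [-0.0429  0.1458  0.018  -0.0014  0.0181 -0.0017  0.018  -0.0015 -0.0441
  0.1484]
236 [ 0.0182 -0.0075  0.0185 -0.0083  0.0183 -0.008   0.0184 -0.0081  0.0103
  0.0106]
240 [ 0.0182 -0.013   0.0182 -0.0131  0.0181 -0.0129  0.0181 -0.013   0.0101
  0.005 ]
244 [ 0.0182 -0.0182  0.0187 -0.0191  0.0183 -0.0183  0.018  -0.0178  0.0181
 -0.018 ]
248 [ 0.0185 -0.0236  0.0183 -0.0231  0.0181 -0.0228  0.0184 -0.0233  0.0184
 -0.0234]
252 [ 0.0181 -0.0272  0.0178 -0.0267  0.0182 -0.0274  0.0178 -0.0267  0.0178
 -0.0268]
256 [ 0.0157 -0.0267  0.0157 -0.0268  0.0155 -0.0265  0.0162 -0.0279  0.0156
 -0.0266]
260 [ 0.0133 -0.0265  0.0131 -0.0261 -0.0778  0.1469  0.0136 -0.0271  0.014
 -0.0279]
```

View pics/w5z.png

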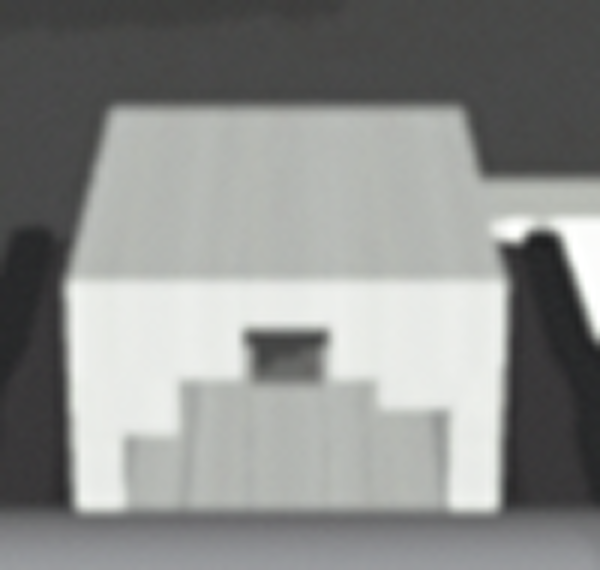

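```bash
python3 -m handwheel '25 -32 -10 -0.08 1; 60 -77 -14 -0.2 1; 100 -128 -16 -0.34 1; 138 -177 -16 -0.5 1; 168 -215 -16 -0.64 1; 190 -244 -16 -0.73 1; 190 -244 -16 -0.73 1; 190 -244 -16 -0.73 1'; python3 - <<'E'
from h import *
from cell import arm
f=grab("wrist","6");goto([.4725,.1215,.126],86.6);s=arm.observe();print(s["wrist_torque"],s["ft_force"],s["q"].round(2))
m=R.from_quat(f["tq"]).as_matrix()
E
```

```text
time_s: 7.7
eef_pos: [0.4703, 0.1214, 0.1576]
ee_rot: [0.728, 0.686, -0.001, -0.001]
ft_force: [0.2, -1.1, -4.2]
finger_gap: 0.412
now [0.4707 0.1208 0.1578] head 86.52 tilt [-0.0025 -0.0012] shift mm [ 0.9  1.9 31.8] turn rad -0.0014 deg -0.08
[-0.00416272  0.02533281  0.0255802 ] [ 0.05096609 -0.57891595 -4.6084052 ] [ 0.24  0.31 -0.69  2.01  0.25  0.9  -0.64]
```

View pics/wrist6.png

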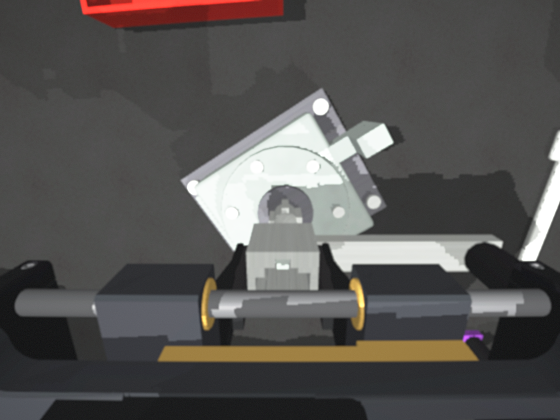

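The wrist view shows the collar centred at about (285,210) and the lug at (375,140), with the hub just above the shaft nose.

```bash
python3 - <<'E'
from h import *
f=load("wrist6")
print(plane(f,[(258,208),(313,208),(285.5,185)],.076).round(4), plane(f,[(228,180)],.07))
P=cloud(f);q=P.reshape(-1,3)
k=(q[:,2]>.085)&(q[:,2]<.1)&(np.hypot(q[:,0]-.472,q[:,1]-.122)>.06)&(np.hypot(q[:,0]-.472,q[:,1]-.122)<.115);print("lug",k.sum(),cv2.minAreaRect(q[k][:,:2].astype(np.float32)*1000))
im=f["frame"];cv2.imwrite("pics/w6z.png",cv2.resize(im[130:260,200:400],None,fx=4,fy=4,interpolation=2))
for p in [(.4725,.1215,.076),(.4965,.1215,.076),(.4485,.1215,.076),(.4725,.1455,.076)]: print(proj(f,p))
E
```

```text
[[0.4499 0.1277 0.076 ]
 [0.4963 0.1249 0.076 ]
 [0.4743 0.1462 0.076 ]] [[0.42610687 0.15198803 0.07      ]]
lug 745 ((542.0064086914062, 179.73733520507812), (22.469558715820312, 16.439899444580078), 29.15713882446289)
[[285.09049944 213.38875856]]
[[313.30027125 211.80454542]]
[[256.9889298  214.96503549]]
[[283.42159378 185.99195653]]
```

View pics/w6z.png

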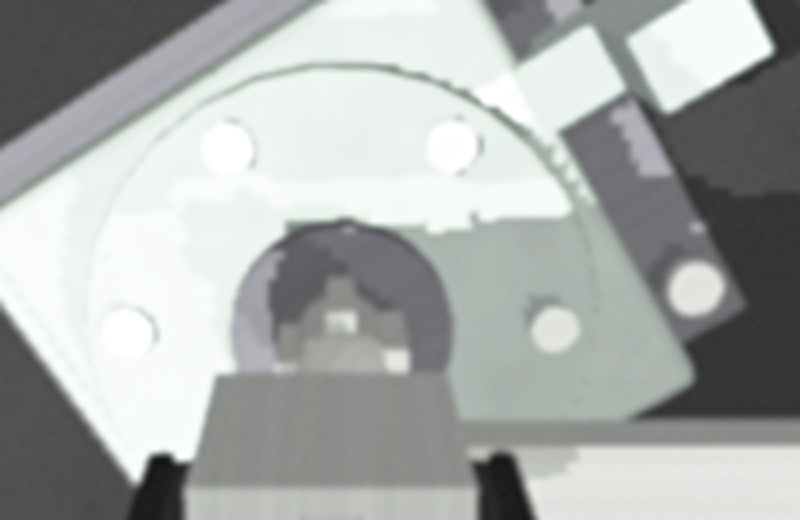

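```bash
python3 -m handwheel '1 2 0 0 1; 1 2 8 0 1; 1 2 16 0 1; 1 2 24 0 1; 1 2 32 0 1; 1 2 39 0 1; 1 2 39 0 1; 1 2 39 0 1'; python3 - <<'E'
from h import *
from cell import arm
s=arm.observe();goto([.4727,.1217,.113],86.6);print(s["wrist_torque"],s["ft_force"])
E
```

```text
time_s: 8.75
eef_pos: [0.4739, 0.1229, 0.1201]
ee_rot: [0.728, 0.686, 0.0, 0.0]
ft_force: [0.6, -0.4, -3.7]
finger_gap: 0.405
now [0.4739 0.1229 0.1201] head 86.57 tilt [0.0004 0.0001] shift mm [-1.2 -1.1  7.1] turn rad -0.0005 deg -0.03
[-0.09112081 -0.04540188 -0.0093747 ] [ 0.56194097 -0.37776232 -3.73253266]
```

```bash
python3 -m handwheel '-1 -1 2 0 1; -1 -1 4 0 1; -1 -1 6 0 1; -1 -1 7 0 1; -1 -1 8 0 1; -1 -1 9 0 1; -1 -1 9 0 1; -1 -1 9 0 1'; python3 - <<'E'
from h import *
from cell import arm
s=arm.observe();goto([.4727,.1217,.113],86.6);print(s["wrist_torque"],s["ft_force"])
E
```

```text
time_s: 9.75
eef_pos: [0.4726, 0.1217, 0.111]
ee_rot: [0.728, 0.686, -0.0, 0.0]
ft_force: [0.4, 0.7, -3.7]
finger_gap: 0.408
now [0.4726 0.1217 0.111 ] head 86.56 tilt [ 0.     -0.0001] shift mm [-0.   0.1 -2. ] turn rad -0.0007 deg -0.04
[-0.01756969  0.04779642  0.03936344] [ 0.41898114  0.69415695 -3.69371651]
```

```bash
python3 -m handwheel '0 0 0.5 0 1; 0 0 1 0 1; 0 0 1.5 0 1; 0 0 2 0 1; 0 0 2.5 0 1; 0 0 3 0 1; 0 0 3 0 1; 0 0 3 0 1'; python3 - <<'E'
from h import *
from cell import arm
s=arm.observe();goto([.4727,.1217,.113],86.6);print(s["wrist_torque"],s["ft_force"])
E
```

```text
time_s: 10.75
eef_pos: [0.4726, 0.1217, 0.108]
ee_rot: [0.728, 0.686, 0.0, 0.0]
ft_force: [-0.2, 0.2, -4.6]
finger_gap: 0.408
now [0.4726 0.1217 0.108 ] head 86.56 tilt [ 0.0001 -0.0001] shift mm [-0.   0.1 -5. ] turn rad -0.0007 deg -0.04
[-0.01084566  0.04246202  0.00925363] [-0.23795591  0.15645076 -4.55707145]
```

```bash
python3 -m handwheel '0 0 2 0 1; 0 0 4 0 1; 0 0 6 0 1; 0 0 8 0 1; 0 0 10 0 1; 0 0 12 0 1; 0 0 14 0 1; 0 0 15 0 1'; python3 - <<'E'
from h import *
from cell import arm
s=arm.observe();goto([.4727,.1217,.089],86.6);print(s["wrist_torque"],s["ft_force"])
E
```

```text
time_s: 11.75
eef_pos: [0.4726, 0.1218, 0.0928]
ee_rot: [0.728, 0.686, -0.0, 0.0]
ft_force: [-0.5, 0.1, -4.0]
finger_gap: 0.408
now [0.4726 0.1218 0.0928] head 86.57 tilt [-0. -0.] shift mm [-0.   0.1  3.8] turn rad -0.0006 deg -0.03
[-0.02635996  0.10097102  0.02489205] [-0.50601608  0.09807868 -4.01684173]
```

```bash
python3 -m handwheel '0 0 1 0 1; 0 0 2 0 1; 0 0 3 0 1; 0 0 3.5 0 1; 0 0 4 0 1; 0 0 4.5 0 1; 0 0 4.5 0 1; 0 0 4.5 0 1'; python3 - <<'E'
from h import *
from cell import arm
s=arm.observe();goto([.4727,.1217,.089],86.6);print(s["wrist_torque"],s["ft_force"])
E
```

```text
time_s: 12.75
eef_pos: [0.4726, 0.1217, 0.0889]
ee_rot: [0.728, 0.686, -0.0, 0.0]
ft_force: [-2.9, -1.0, 5.9]
finger_gap: 0.413
now [0.4726 0.1217 0.0889] head 86.56 tilt [ 0.0003 -0.0005] shift mm [-0.   0.1 -0.1] turn rad -0.0007 deg -0.04
[-0.33242808  0.79814303  0.0192795 ] [-2.92897479 -1.01768889  5.91101694]
```

```bash
python3 -m handwheel '0 0 0.2 0 1; 0 0 0.4 0 1; 0 0 0.4 0 1; 0 0 0.4 0 1; 0 0 0.4 0 1; 0 0 0 0 1; 0 0 0 0 1; 0 0 0 0 1'; python3 - <<'E'
from h import *
from cell import arm
s=arm.observe();goto([.4727,.1217,.089],118.6);print(s["wrist_torque"],s["ft_force"])
for n,x0,y0,x1,y1 in[("scene",250,100,400,210),("side",190,210,330,310)]:
    f=grab(n,"7");cv2.imwrite(f"pics/{n}7z.png",cv2.resize(f["frame"][y0:y1,x0:x1],None,fx=5,fy=5,interpolation=2))
E
```

```text
time_s: 13.75
eef_pos: [0.4726, 0.1217, 0.0889]
ee_rot: [0.728, 0.686, -0.0, 0.0]
ft_force: [-4.0, -1.5, 6.8]
finger_gap: 0.409
now [0.4726 0.1217 0.0889] head 86.56 tilt [ 0.0001 -0.0005] shift mm [-0.   0.1 -0.1] turn rad -0.5592 deg -32.04
[-0.34362545  0.8467772   0.01250383] [-4.04278471 -1.50107964  6.77714894]
```

View pics/scene7z.png

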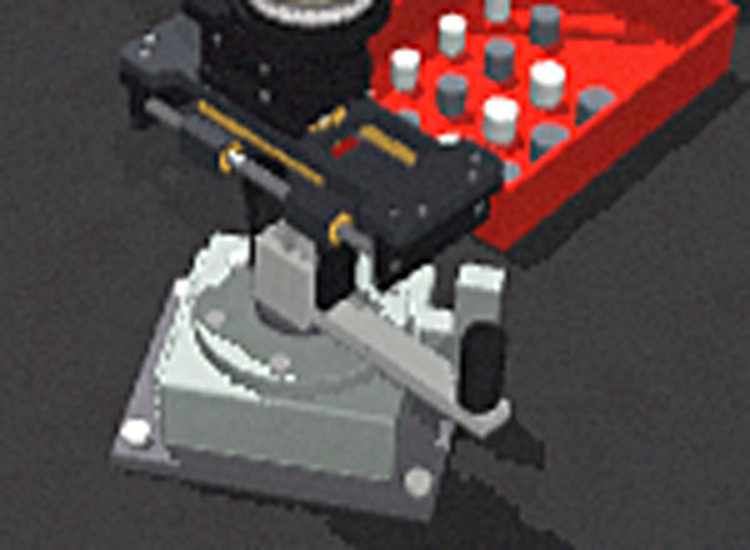

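View pics/side7z.png

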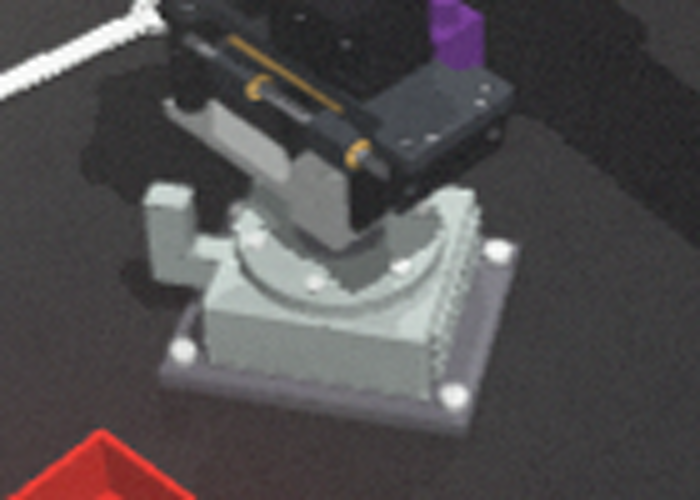

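Both views show the hub seated on the collar, with the arm clear of the lug on its -y side. I'll relieve the small side load, then swing.

```bash
python3 -m handwheel '0 -0.4 -0.3 0 1; 0 -0.4 -0.3 -0.04 1; 0 -0.4 -0.3 -0.1 1; 0 -0.4 -0.3 -0.16 1; 0 -0.4 -0.3 -0.22 1; 0 -0.4 -0.3 -0.26 1; 0 -0.4 -0.3 -0.28 1; 0 -0.4 -0.3 -0.28 1'; python3 - <<'E'
from h import *
from cell import arm
s=arm.observe();goto([.4727,.1217,.089],118.6);print(s["wrist_torque"],s["ft_force"])
E
```

```text
time_s: 14.85
eef_pos: [0.4723, 0.1216, 0.0889]
ee_rot: [0.625, 0.781, -0.0, 0.0]
ft_force: [-2.2, -1.4, 5.2]
finger_gap: 0.41
now [0.4723 0.1216 0.0889] head 102.63 tilt [ 0.     -0.0002] shift mm [ 0.   0.4 -0.1] turn rad -0.2787 deg -15.97
[-0.40763534  0.47657069 -0.1771452 ] [-2.16389761 -1.39365966  5.1987124 ]
```

```bash
python3 -m handwheel '0 0 0 -0.03 1; 0 0 0 -0.08 1; 0 0 0 -0.13 1; 0 0 0 -0.18 1; 0 0 0 -0.21 1; 0 0 0 -0.23 1; 0 0 0 -0.24 1; 0 0 0 -0.24 1'; python3 - <<'E'
from h import *
from cell import arm
s=arm.observe();goto([.4727,.1217,.089],118.6);print(s["wrist_torque"],s["ft_force"])
f=grab("wrist","8")
E
```

```text
time_s: 15.85
eef_pos: [0.4724, 0.1216, 0.0889]
ee_rot: [0.527, 0.85, 0.0, 0.0]
ft_force: [-1.3, -1.1, 5.1]
finger_gap: 0.411
now [0.4724 0.1216 0.0889] head 116.4 tilt [ 0.0003 -0.0001] shift mm [-0.1  0.3 -0.1] turn rad -0.0383 deg -2.2
[-0.38465488  0.50793511 -0.24583834] [-1.28764489 -1.14293727  5.06015366]
```

View pics/wrist8.png

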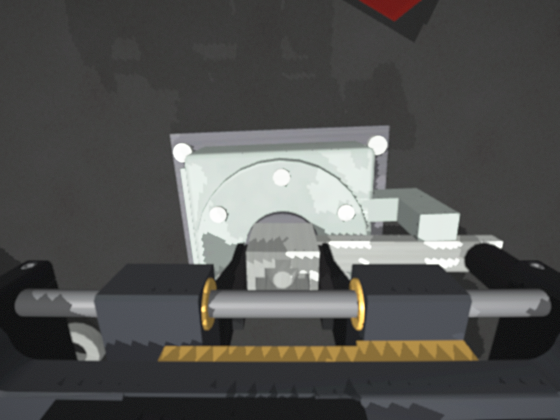

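The arm's edge is just short of the lug at (430,235). I creep the rest while watching the moment.

```bash
python3 -m handwheel '0 0 0 -0.005 1; 0 0 0 -0.01 1; 0 0 0 -0.015 1; 0 0 0 -0.02 1; 0 0 0 -0.025 1; 0 0 0 -0.03 1; 0 0 0 -0.03 1; 0 0 0 -0.03 1'; python3 - <<'E'
from h import *
from cell import arm
s=arm.observe();goto([.4727,.1217,.089],118.6);print(s["wrist_torque"],s["ft_force"])
E
```

```text
time_s: 16.9
eef_pos: [0.4725, 0.1217, 0.0889]
ee_rot: [0.514, 0.858, 0.0, 0.0]
ft_force: [-3.4, -1.7, 6.1]
finger_gap: 0.408
now [0.4725 0.1217 0.0889] head 118.12 tilt [ 0.0003 -0.0001] shift mm [-0.1  0.2 -0.1] turn rad -0.0085 deg -0.48
[-0.38194889  0.45631372 -0.24039655] [-3.42023576 -1.66141692  6.12938661]
```

```bash
python3 -m handwheel '0 0 0 -0.002 1; 0 0 0 -0.004 1; 0 0 0 -0.006 1; 0 0 0 -0.008 1; 0 0 0 -0.01 1; 0 0 0 -0.01 1; 0 0 0 -0.01 1; 0 0 0 -0.01 1'; python3 - <<'E'
from h import *
from cell import arm
s=arm.observe();goto([.4727,.1217,.089],118.6);print(s["wrist_torque"],s["ft_force"])
E
```

```text
time_s: 17.9
eef_pos: [0.4724, 0.1216, 0.0889]
ee_rot: [0.51, 0.86, 0.0, 0.0]
ft_force: [-1.5, -2.0, 5.2]
finger_gap: 0.407
now [0.4724 0.1216 0.0889] head 118.69 tilt [ 0.0003 -0.0001] shift mm [-0.1  0.3 -0.1] turn rad 0.0015 deg 0.09
[-0.42484797  0.44474804 -0.31811273] [-1.51858414 -2.03123983  5.21783223]
```

```bash
python3 -m handwheel '0 0 0 -0.002 1; 0 0 0 -0.004 1; 0 0 0 -0.006 1; 0 0 0 -0.008 1; 0 0 0 -0.01 1; 0 0 0 -0.01 1; 0 0 0 -0.01 1; 0 0 0 -0.01 1'; python3 - <<'E'
from h import *
from cell import arm
s=arm.observe();goto([.4727,.1217,.089],118.6);print(s["wrist_torque"],s["ft_force"])
E
```

```text
time_s: 18.9
eef_pos: [0.4724, 0.1216, 0.0889]
ee_rot: [0.507, 0.862, 0.0, -0.0]
ft_force: [-2.3, -1.3, 5.4]
finger_gap: 0.411
now [0.4724 0.1216 0.0889] head 119.08 tilt [-0.0002  0.0005] shift mm [-0.   0.3 -0.1] turn rad 0.0083 deg 0.48
[-0.35042395  0.51104887 -0.87243462] [-2.25322115 -1.3163726   5.38709725]
```

Contact with the lug: the moment rose to 0.87 N m, under the 1.5 limit. I ease off slightly and release.

```bash
python3 -m handwheel '0 0 0 0.003 1; 0 0 0 0.004 1; 0 0 0 0.004 -1; 0 0 0 0.004 -1; 0 0 0 0.004 -1; 0 0 0 0.004 -1; 0 0 0 0.004 -1; 0 0 0 0.004 -1'; python3 - <<'E'
from h import *
from cell import arm
s=arm.observe();goto([.4724,.1216,.2],118.6);print(s["wrist_torque"],s["ft_force"],s["finger_gap"])
f=grab("wrist","9")
E
```

```text
time_s: 19.9
eef_pos: [0.4722, 0.1218, 0.0887]
ee_rot: [0.508, 0.862, 0.0, 0.0]
ft_force: [0.6, 0.6, -0.4]
finger_gap: 0.968
now [0.4722 0.1218 0.0887] head 119.0 tilt [ 0.0001 -0.    ] shift mm [-2.000e-01  1.000e-01 -1.113e+02] turn rad 0.0069 deg 0.4
[ 0.00144941 -0.13073119 -0.00195198] [ 0.60970368  0.59108357 -0.40572499] 0.9681443372024614
```

View pics/wrist9.png

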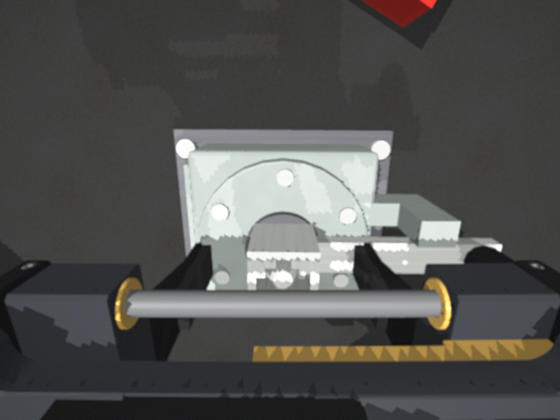

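Fingers are open, with the hub between them and the arm against the lug. Now I retreat upward and check from above.

```bash
python3 -m handwheel '0 0 -8 0 -1; 0 0 -30 0 -1; 0 0 -60 0 -1; 0 0 -100 0 -1; -20 0 -120 0 -1; -50 0 -120 0 -1; -60 0 -120 0 -1; -60 0 -120 0 -1'; python3 - <<'E'
from h import *
f=grab("wrist","10");f=grab("wrist","10")
P=cloud(f);im=f["frame"]
cv2.imwrite("pics/w10z.png",cv2.resize(im[60:260,180:440],None,fx=3,fy=3,interpolation=2))
q=P.reshape(-1,3);c=np.array([.4725,.1216])
d=q[:,:2]-c;rr=np.hypot(*d.T)
k=(abs(q[:,2]-.116)<.005)&(rr<.035);print("hubtop",k.sum(),q[k].mean(0).round(4),np.median(q[k],0).round(4),cv2.minAreaRect(q[k][:,:2].astype(np.float32)*1000))
a=np.degrees(np.arctan2(d[:,1],d[:,0]))
k=(abs(q[:,2]-.086)<.004)&(rr>.03)&(rr<.14)&(abs(a-28)<20);r=cv2.minAreaRect(q[k][:,:2].astype(np.float32)*1000);print("arm",k.sum(),np.median(q[k],0).round(4),r,np.degrees(np.arctan2(*(np.array(r[0])-c*1000)[::-1])))
k=(q[:,2]>.12)&(rr>.09)&(rr<.15)&(q[:,2]<.14);print("grip",q[k].mean(0).round(4),np.degrees(np.arctan2(*(q[k].mean(0)[:2]-c)[::-1])))
for n,x0,y0,x1,y1 in[("scene",250,100,400,210),("side",190,210,330,310)]:
    f=grab(n,"11");cv2.imwrite(f"pics/{n}11z.png",cv2.resize(f["frame"][y0:y1,x0:x1],None,fx=5,fy=5,interpolation=2))
E
```

```text
time_s: 20.95
eef_pos: [0.501, 0.0692, 0.2086]
ee_rot: [0.508, 0.861, -0.0, -0.0]
ft_force: [0.1, 0.1, -0.1]
finger_gap: 1.0
hubtop 1377 [0.4723 0.1218 0.1156] [0.4723 0.1216 0.116 ] ((472.7211608886719, 121.55870819091797), (35.45734405517578, 36.165618896484375), 27.990278244018555)
arm 2036 [0.5343 0.1554 0.0858] ((539.5040283203125, 166.2535400390625), (102.3808364868164, 36.33725357055664), 27.947181701660156) 33.680705717009346
grip [0.576  0.1772 0.1292] 28.265338047762388
```

View pics/w10z.png

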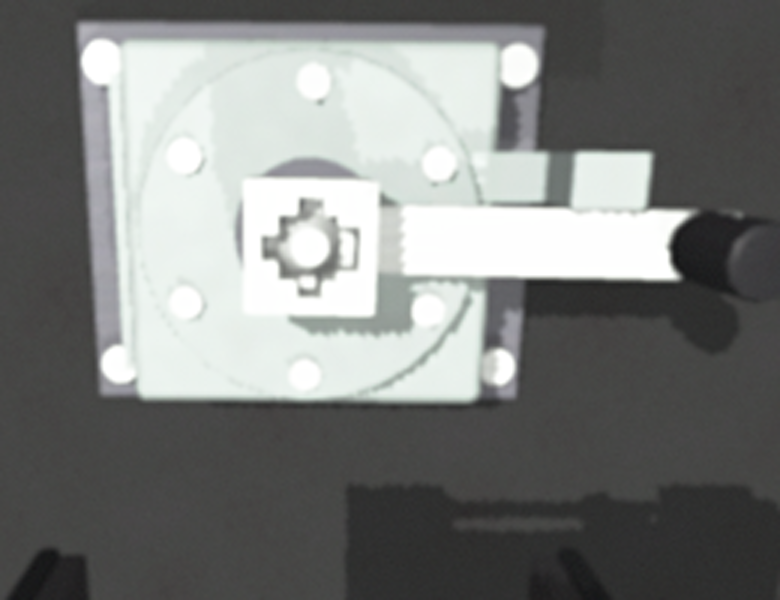

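View pics/scene11z.png

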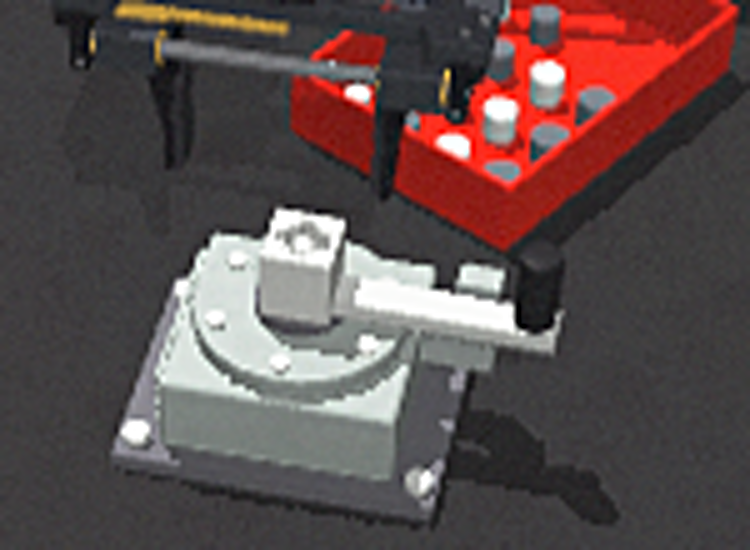

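View pics/side11.png

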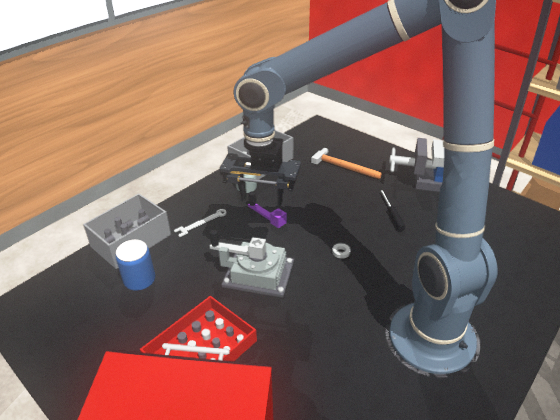

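```bash
python3 - <<'E'
from h import *
f=load("wrist10");P=cloud(f);im=f["frame"]
c=np.array([.4725,.1216])
# winch yaw from foot & lug in this view
q=P.reshape(-1,3);d=q[:,:2]-c;rr=np.hypot(*d.T)
k=(abs(q[:,2]-.092)<.002)&(rr>.07)&(rr<.11);r=cv2.minAreaRect(q[k][:,:2].astype(np.float32)*1000);print("lug",k.sum(),r)
yw=np.radians(28.65);Rz=np.array([[np.cos(yw),np.sin(yw)],[-np.sin(yw),np.cos(yw)]])
L=(Rz@d.T).T*1000
for x in range(40,110,6):
    s=abs(L[:,0]-x)<3; a=s&(abs(q[:,2]-.086)<.0025)&(abs(L[:,1])<16); l=s&(abs(q[:,2]-.092)<.0025)&(L[:,1]>4)&(L[:,1]<30)
    print(x,"arm y",L[a,1].min().round(1),L[a,1].max().round(1),"lug y",(L[l,1].min().round(1),L[l,1].max().round(1)) if l.any() else None)
k=(q[:,2]<.03)&(q[:,2]>.003)&(rr<.12);print(cv2.minAreaRect(q[k][:,:2].astype(np.float32)*1000))
cv2.imwrite("pics/w10y.png",cv2.resize(im[100:165,330:440],None,fx=7,fy=7,interpolation=cv2.INTER_NEAREST))
E
```

```text
lug 482 ((550.3880004882812, 179.79415893554688), (42.89271926879883, 23.861989974975586), 1.0636330842971802)
40 arm y -9.9 9.3 lug y None
46 arm y -10.7 9.3 lug y None
52 arm y -10.7 9.4 lug y None
58 arm y -10.7 9.3 lug y None
64 arm y -10.7 8.6 lug y None
70 arm y -10.7 8.6 lug y None
76 arm y -10.6 15.7 lug y (np.float64(9.8), np.float64(25.3))
82 arm y -10.5 8.7 lug y (np.float64(9.8), np.float64(25.3))
88 arm y -10.6 8.7 lug y (np.float64(9.9), np.float64(25.4))
94 arm y -10.4 8.8 lug y (np.float64(9.9), np.float64(25.4))
100 arm y -11.3 8.8 lug y (np.float64(10.0), np.float64(25.5))
106 arm y -11.2 8.8 lug y None
((472.2005615234375, 121.51496124267578), (171.22119140625, 140.84408569335938), 28.525096893310547)
```

View pics/w10y.png

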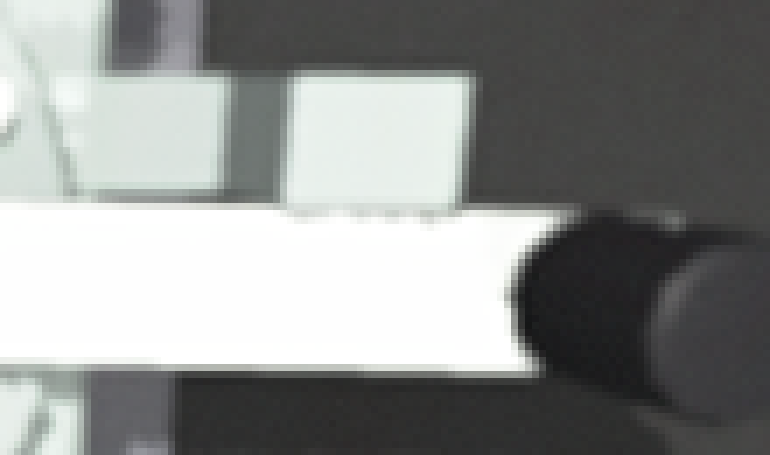

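The hub is home: its top is at 0.116, and 0.116 is expected. The arm may be about 0.5° or 0.5–1 mm short of the lug, because the arm's edge is at y≈8.7–9.3 and the lug face at 9.8. I look again from an unoccluded direction.

```bash
python3 - <<'E'
from h import *
yw=np.radians(28.6);M=np.array([[np.cos(yw),-np.sin(yw)],[np.sin(yw),np.cos(yw)]])
t=np.array([.4725,.1216])+M@[.049,.0]
goto([*t,.165],28.6)
E
```

```text
now [0.5006 0.0705 0.2086] head 119.11 tilt [-0.0005  0.0003] shift mm [57.8 49.3 43.7] turn rad 1.5798 deg 90.51
```

```bash
python3 -m handwheel '0 0 0 0.17 1; 10 8 0 0.35 1; 20 16 0 0.53 1; 30 25 0 0.71 1; 40 34 5 0.89 1; 50 42 10 1.07 1; 56 47 15 1.25 1; 58 49 20 1.42 1' 20; python3 -m handwheel '0 0 8 0.1 1; 0 0 16 0.16 1; 0 0 23 0.16 1; 0 0 23 0.16 1; 0 0 23 0.16 1; 0 0 23 0.16 1; 0 0 23 0.16 1; 0 0 23 0.16 1'; python3 - <<'E'
from h import *
f=grab("wrist","12")
cv2.imwrite("pics/w12z.png",cv2.resize(f["frame"][40:300,160:420],None,fx=2.3,fy=2.3,interpolation=2))
goto([.5155,.145,.165],28.6)
E
```

```text
time_s: 22.15
eef_pos: [0.5154, 0.1455, 0.1885]
ee_rot: [0.947, 0.321, -0.0, -0.0]
ft_force: [0.2, 0.2, -0.1]
finger_gap: 0.173
time_s: 23.15
eef_pos: [0.5161, 0.1437, 0.1659]
ee_rot: [0.969, 0.246, 0.0, 0.0]
ft_force: [-0.7, 0.2, 0.8]
finger_gap: 0.004
now [0.5161 0.1437 0.1658] head 28.46 tilt [ 0.0002 -0.    ] shift mm [ 0.1 -1.4  0.8] turn rad -0.0024 deg -0.14
```

View pics/wrist12.png

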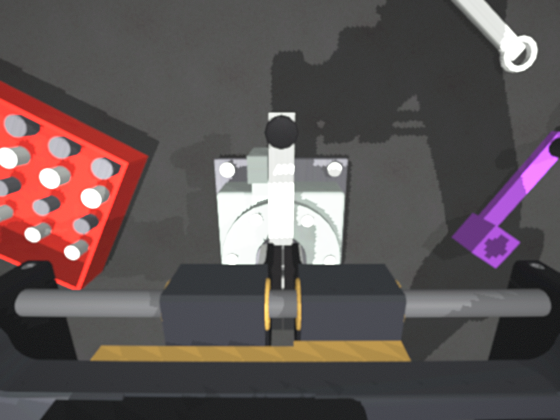

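```bash
python3 - <<'E'
from h import *
f=load("wrist12");im=f["frame"]
cv2.imwrite("pics/w12y.png",cv2.resize(im[105:205,230:330],None,fx=6,fy=6,interpolation=cv2.INTER_NEAREST))
P=cloud(f);q=P.reshape(-1,3);d=q[:,:2]-[.4725,.1216]
yw=np.radians(28.6);L=d@np.array([[np.cos(yw),-np.sin(yw)],[np.sin(yw),np.cos(yw)]])*1000
for x in range(60,110,6):
    s=abs(L[:,0]-x)<3; a=s&(abs(q[:,2]-.086)<.002)&(abs(L[:,1])<16); l=s&(abs(q[:,2]-.092)<.002)&(L[:,1]>4)&(L[:,1]<30)
    print(x,"arm y",L[a,1].min().round(1),L[a,1].max().round(1),"lug y",(L[l,1].min().round(1),L[l,1].max().round(1)) if l.any() else None)
for v in(160,168,176): print(v,im[v,240:304].mean(1).astype(int).tolist())
E
```

```text
60 arm y -10.1 9.2 lug y None
66 arm y -10.0 9.1 lug y None
72 arm y -10.8 9.1 lug y None
78 arm y -10.7 8.9 lug y (np.float64(10.2), np.float64(25.4))
84 arm y -10.7 8.8 lug y (np.float64(10.0), np.float64(25.8))
90 arm y -10.7 8.7 lug y (np.float64(9.9), np.float64(25.8))
96 arm y -10.7 8.7 lug y (np.float64(9.8), np.float64(25.6))
102 arm y -10.6 15.7 lug y (np.float64(9.8), np.float64(25.3))
108 arm y -10.5 8.4 lug y None
160 [188, 189, 190, 192, 190, 189, 191, 195, 196, 195, 194, 195, 195, 195, 196, 195, 195, 196, 194, 195, 196, 195, 196, 195, 197, 196, 184, 159, 174, 227, 238, 238, 239, 240, 239, 237, 236, 237, 237, 237, 236, 237, 238, 237, 238, 238, 237, 236, 236, 238, 238, 237, 235, 218, 159, 120, 118, 122, 120, 122, 122, 123, 122, 123]
168 [103, 103, 103, 102, 101, 104, 128, 165, 189, 193, 192, 192, 192, 191, 192, 192, 192, 192, 193, 192, 192, 192, 192, 192, 192, 193, 185, 166, 177, 226, 237, 236, 238, 239, 245, 255, 255, 255, 255, 255, 255, 255, 255, 255, 255, 255, 255, 255, 255, 255, 255, 255, 255, 255, 227, 131, 120, 122, 123, 124, 124, 125, 126, 126]
176 [103, 104, 104, 103, 102, 105, 121, 158, 187, 195, 194, 194, 193, 193, 193, 193, 193, 193, 194, 193, 192, 194, 194, 195, 194, 193, 186, 167, 177, 226, 237, 236, 237, 239, 240, 239, 236, 236, 235, 235, 234, 234, 235, 236, 238, 237, 236, 235, 235, 236, 236, 234, 229, 201, 150, 124, 123, 123, 124, 125, 125, 125, 126, 125]
```

View pics/w12y.png

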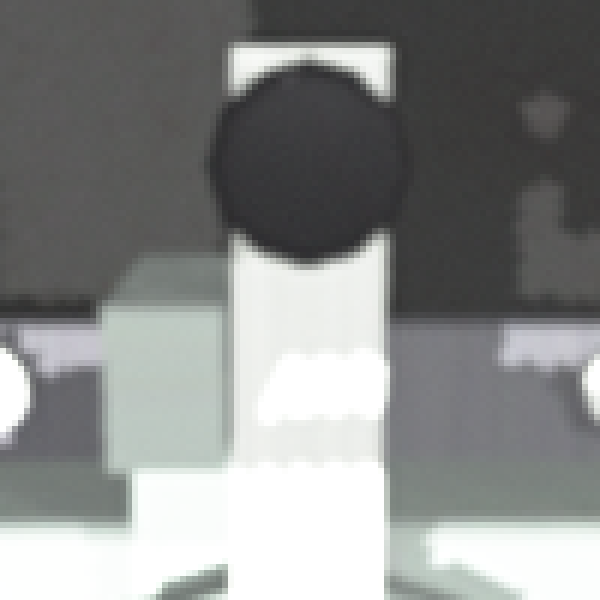

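From this direction, a thin dark line at column ~267 suggests a gap of up to about 0.5 mm between arm and lug. I'll nudge the arm gently onto the lug with the shut fingertips from the -y side.

```bash
python3 -m handwheel '10 15 0 0 1; 22 35 0 0 1; 26 44 15 0 1; 26 44 35 0 1; 26 44 55 0 1; 26 44 75 0 1; 26 44 87 0 1; 26 44 87 0 1'; python3 - <<'E'
from h import *
from cell import arm
s=arm.observe()
yw=np.radians(28.6);M=np.array([[np.cos(yw),-np.sin(yw)],[np.sin(yw),np.cos(yw)]])
print(M.T@(s["eef_pos"][:2]-[.4725,.1216])*1000, s["ft_force"],s["wrist_torque"])
goto([*(np.array([.4725,.1216])+M@[.075,-.027]),.079],28.6)
E
```

```text
time_s: 24.2
eef_pos: [0.5592, 0.117, 0.0774]
ee_rot: [0.969, 0.246, -0.001, -0.0]
ft_force: [0.8, -0.1, 1.0]
finger_gap: 0.003
[ 73.94425514 -45.49853261] [ 0.76884236 -0.13384298  0.99004116] [ 0.04580329 -0.01557092  0.00436918]
now [0.5592 0.117  0.0774] head 28.45 tilt [-0.0026 -0.0005] shift mm [  1.  -18.5  -1.6] turn rad -0.0026 deg -0.15
```

```bash
python3 -m handwheel '0 -3 -1 0 1; 0 -6 -1.5 0 1; 0 -9 -1.5 0 1; 0 -11 -1.5 0 1; 0 -13 -1.5 0 1; 0 -15 -1.5 0 1; 0 -15 -1.5 0 1; 0 -15 -1.5 0 1'; cat > st.py <<'E'
from h import *
from cell import arm
s=arm.observe()
yw=np.radians(28.6);M=np.array([[np.cos(yw),-np.sin(yw)],[np.sin(yw),np.cos(yw)]])
print("local mm",(M.T@(s["eef_pos"][:2]-[.4725,.1216])*1000).round(2),s["eef_pos"][2].round(4),"F local", (M.T@s["ft_force"][:2]).round(2),s["ft_force"][2].round(2),s["wrist_torque"].round(2))
E
python3 st.py
```

```text
time_s: 25.2
eef_pos: [0.5528, 0.1306, 0.0802]
ee_rot: [0.969, 0.246, 0.0, 0.0]
ft_force: [-0.5, -0.4, 0.7]
finger_gap: 0.004
local mm [ 74.75 -30.54] 0.0802 F local [-0.64 -0.06] 0.67 [ 0.01 -0.02  0.03]
```

```bash
python3 -m handwheel '0 -1 0.5 0 1; 0 -2 1 0 1; 0 -3 1 0 1; 0 -4 1 0 1; 0 -5 1 0 1; 0 -6 1 0 1; 0 -6 1 0 1; 0 -6 1 0 1'; python3 st.py; python3 - <<'E'
from h import *
f=grab("wrist","13")
E
```

```text
time_s: 26.2
eef_pos: [0.5499, 0.1359, 0.0793]
ee_rot: [0.969, 0.246, 0.0, 0.0]
ft_force: [-0.3, -0.0, 0.2]
finger_gap: 0.008
local mm [ 74.78 -24.48] 0.0793 F local [-0.32  0.12] 0.18 [-0.01  0.01  0.01]
```

View pics/wrist13.png

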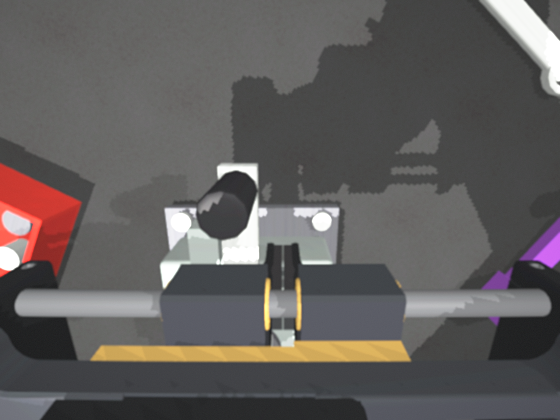

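The left finger's edge is at about column 266 and the arm's edge at 258, so a few mm remain. I keep creeping.

```bash
python3 -m handwheel '0 -0.6 0 0 1; 0 -1.2 0 0 1; 0 -1.8 0 0 1; 0 -2.4 0 0 1; 0 -3 0 0 1; 0 -3.6 0 0 1; 0 -3.6 0 0 1; 0 -3.6 0 0 1'; python3 st.py
```

```text
time_s: 27.25
eef_pos: [0.5482, 0.1391, 0.0793]
ee_rot: [0.969, 0.246, 0.0, 0.0]
ft_force: [-0.8, -0.7, 0.1]
finger_gap: 0.009
local mm [ 74.81 -20.87] 0.0793 F local [-1.07 -0.2 ] 0.1 [-0.04 -0.01  0.01]
```

```bash
python3 -m handwheel '0 -0.4 0 0 1; 0 -0.8 0 0 1; 0 -1.2 0 0 1; 0 -1.6 0 0 1; 0 -2 0 0 1; 0 -2.4 0 0 1; 0 -2.4 0 0 1; 0 -2.4 0 0 1'; python3 st.py
```

```text
time_s: 28.25
eef_pos: [0.5472, 0.1409, 0.0793]
ee_rot: [0.969, 0.246, 0.0, 0.0]
ft_force: [0.8, -1.2, 1.3]
finger_gap: 0.003
local mm [ 74.81 -18.86] 0.0793 F local [ 0.12 -1.45] 1.33 [-0.38 -0.23  0.01]
```

```bash
python3 -m handwheel '0 -0.2 0 0 1; 0 -0.4 0 0 1; 0 -0.6 0 0 1; 0 -0.6 0 0 1; 0 -0.6 0 0 1; 0 -0.6 0 0 1; 0 -0.6 0 0 1; 0 -0.6 0 0 1'; python3 st.py
```

```text
time_s: 29.25
eef_pos: [0.5471, 0.1411, 0.0793]
ee_rot: [0.969, 0.246, 0.0, 0.0]
ft_force: [3.4, -5.3, -0.9]
finger_gap: 0.006
local mm [ 74.81 -18.57] 0.0793 F local [ 0.45 -6.28] -0.92 [-1.05 -0.67 -0.01]
```

```bash
python3 -m handwheel '0 -0.15 0 0 1; 0 -0.3 0 0 1; 0 -0.3 0 0 1; 0 -0.3 0 0 1; 0 -0.3 0 0 1; 0 -0.3 0 0 1; 0 -0.3 0 0 1; 0 -0.3 0 0 1'; python3 st.py
```

```text
time_s: 30.25
eef_pos: [0.5471, 0.1411, 0.0793]
ee_rot: [0.969, 0.246, 0.0, 0.001]
ft_force: [3.5, -4.7, -0.5]
finger_gap: -0.0
local mm [ 74.82 -18.54] 0.0793 F local [ 0.8  -5.77] -0.48 [-1.1  -0.74 -0.01]
```

It has stopped solid at about 6 N with no further motion, so the arm is on the lug. I back away straight, then go up and clear.

```bash
python3 -m handwheel '0 2 0 0 1; 0 8 0 0 1; 0 18 0 0 1; 0 20 -20 0 1; 0 20 -60 0 1; -20 10 -86 0 1; -26 -10 -86 0 1; -26 -19 -86 0 1'; python3 - <<'E'
from h import *
for i in range(4): f=grab("wrist","14")
im=f["frame"];P=cloud(f);q=P.reshape(-1,3);d=q[:,:2]-[.4725,.1216]
yw=np.radians(28.6);L=d@np.array([[np.cos(yw),-np.sin(yw)],[np.sin(yw),np.cos(yw)]])*1000
for x in range(60,110,6):
    s=abs(L[:,0]-x)<3; a=s&(abs(q[:,2]-.086)<.002)&(abs(L[:,1])<16); l=s&(abs(q[:,2]-.092)<.002)&(L[:,1]>4)&(L[:,1]<30)
    print(x,"arm y",L[a,1].min().round(1),L[a,1].max().round(1),"lug y",(L[l,1].min().round(1),L[l,1].max().round(1)) if l.any() else None)
cv2.imwrite("pics/w14y.png",cv2.resize(im[105:205,230:330],None,fx=6,fy=6,interpolation=cv2.INTER_NEAREST))
grab("scene","14");f=grab("side","14")
E
python3 st.py
```

```text
time_s: 31.25
eef_pos: [0.5132, 0.1474, 0.1647]
ee_rot: [0.969, 0.247, -0.001, -0.0]
ft_force: [0.5, 0.2, -0.4]
finger_gap: 0.011
60 arm y -10.4 9.6 lug y None
66 arm y -10.3 9.5 lug y None
72 arm y -10.3 9.5 lug y None
78 arm y -10.2 9.4 lug y (np.float64(9.9), np.float64(25.9))
84 arm y -10.1 9.3 lug y (np.float64(9.9), np.float64(25.7))
90 arm y -10.0 9.3 lug y (np.float64(9.9), np.float64(25.5))
96 arm y -10.8 9.9 lug y (np.float64(10.5), np.float64(25.3))
102 arm y -10.7 14.6 lug y (np.float64(10.4), np.float64(25.8))
108 arm y -10.6 9.1 lug y None
local mm [48.83  1.02] 0.1645 F local [0.96 0.28] -0.64 [-0.01  0.    0.02]
```

View pics/w14y.png

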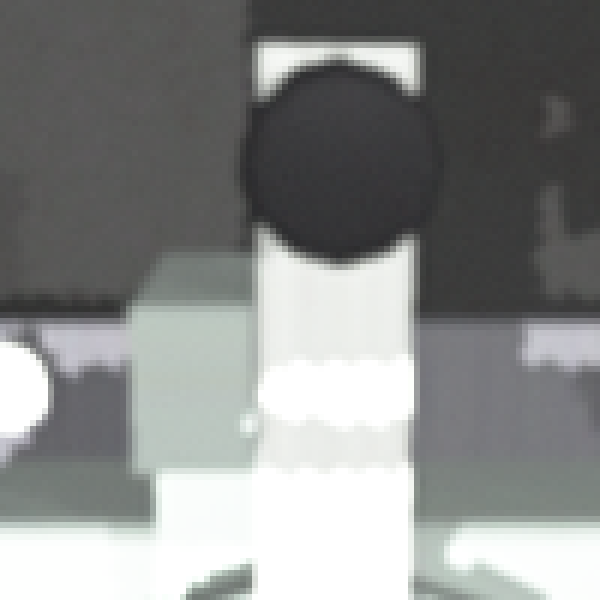

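View pics/scene14.png

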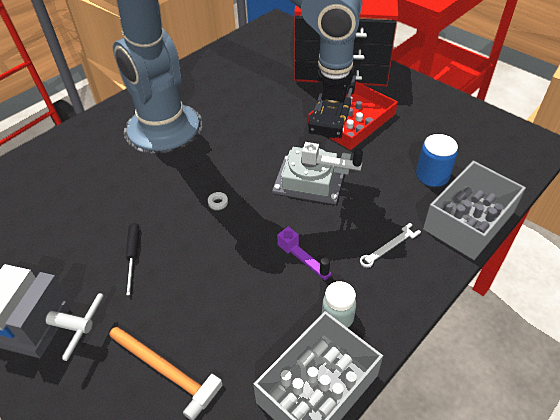

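The dark line is gone and the arm's edge now meets the lug face. The other items appear unmoved in the scene view. One last check of the hub height, then I hand in.

```bash
python3 - <<'E'
from h import *
for n in("side","scene"):
    f=load(n+"14");P=cloud(f);q=P.reshape(-1,3);rr=np.hypot(q[:,0]-.4725,q[:,1]-.1216)
    k=(q[:,2]>.105)&(q[:,2]<.135)&(rr<.03);print(n,k.sum(),np.percentile(q[k,2],[50,80,95]).round(4))
from cell import finish_job
print(finish_job())
E
```

```text
side 179 [0.1142 0.117  0.1182]
scene 186 [0.1135 0.1162 0.1175]
the job is handed in; nothing more can be done
None
```

The lever is fitted fully home on the winch shaft, its arm rests against the stop lug, and the gripper has let go. I handed it in at about 32 s of the 72 s allowed.

- **Fitting:** The wide spline was visible in the wrist view, about 32° clockwise of the unit's +x. I lined the lever up to it, so it slipped over the splines on the first try without any rotary search. I then pressed it onto the collar with about 10 N.
- **Swinging:** I turned it counter-clockwise until the moment rose to 0.87 N m against the lug, under the 1.5 limit, and released.
- **Correction:** After release the arm looked about 0.5 mm short of the lug. I nudged it with the shut fingertips until it stopped solid at about 6 N, then backed clear.

**Last checks**
- **Hub height:** The top measured about 0.116–0.117 m, against 0.116 m expected.
- **Arm and lug:** The dark line between them is gone in the picture. The depth edges still differ by about 0.5 mm, which is less than a pixel, so that check is not conclusive by itself.
- **Other items:** The final scene view showed the other bench items apparently where they were. I compared them by eye only.
- **Robot:** It was hovering clear, touching nothing.

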